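Slide the flat mirror out over the shelf edge

TASK

The flat mirror lies too snug on the little bamboo shelf to get a fingernail under it. Push it across the shelf with the fingertips, without pinching or lifting it, until its coral grip end sticks out over the shelf's front edge (the edge away from the robot): the seam between coral and white should lie right above the edge and parallel to it, so 30 mm overhangs. Then let go of it, and leave the soap tin, nail polish, ring cone and toothbrush case where they are.

Things in the scene. Friction and masses are not known exactly. Their poses are not given: they have to be found in the camera images.
- mirror: Flat loose hand mirror, face up: plate 110 long (x) x 95 wide (y) x 8 mm thick, about 0.14 kg. White-framed glass part 80 mm long, coral-red grip end 30 mm long. Origin: underside, middle of the seam between white and coral; x points to the coral tip (x = 30 mm; white back end at x = -80 mm), z up. Starts up to 0.3 rad from square to the shelf edge, seam 45 to 90 mm short of it.
- shelf_edge (a point): Middle of the front top edge of the fixed bamboo shelf on the counter. x points level out over the edge, away from the robot and square to the edge; y along the edge; z up. The flat shelf top is 70 mm above the counter, reaches 270 mm back from this edge (x = -270 to 0 mm) and 200 mm to either side.
- tin_center (a point): Centre of the closed steel soap tin, 87 x 57 x 26 mm high, standing on the shelf beside the mirror's path, about 155 mm left or right of the shelf's middle. To be left alone.
- polish_center (a point): Centre of the purple glass nail polish bottle with black cap, 28 mm across, 52 mm high, standing on the shelf on the other side from the tin. To be left alone.
- cone_center (a point): Centre of the white ceramic ring cone, foot 70 mm across, 66 mm high, standing on the counter to the left (+y) of the shelf. To be left alone.
- case_center (a point): Centre of the mint plastic toothbrush case, 35 x 200 x 22 mm high (x, y, z), lying on the counter beyond the shelf's front edge. To be left alone.
Mind the look-alikes: they are no part of the job. Leave any brown or green look-alike of the mirror alone.

How it is judged:
By the outcome, as a careful person would: the job done as asked, in the order asked, and still so for the second after the job is handed in, with the robot touching nothing.
It also fails if it takes over 38 s, if anything falls off the work surface, if the arm or the gripper's body presses on something with over 40 N, if the wrist force passes 120 N, or if a joint passes its speed limit or range.

ROBOT

A 7-joint arm with a two-finger parallel gripper is mounted at the origin on the work surface. World frame = base frame: x ahead of the robot, y to its left, z up, the work surface at z = 0. Lengths are in m, angles in rad, forces in N, time in s.
With the tool pointing down it reaches from about 0.4 to 0.85 m from the base axis. Payload 10.4 kg.
Tool frame: the origin (TCP) lies between the finger pads; the fingertips stand manip.finger_overhang ahead of it and the grasp point (between the pads) lies 11 mm behind it (manip.finger_overhang is the distance from the TCP to the fingertips, in m); x points along the fingers, z is the direction in which the jaws open and shut, and the axes are right-handed (so a half turn about x gives the same grasp; the last joint's range is limited). The gripper opens to 85 mm and grips with 20 to 120 N. Pads are 22 mm wide; open, the fingers measure 114 mm over their backs; the gripper's body (76 mm by 85 mm) begins 54 mm behind the grasp point. The pads swing forward as they close: fully open they stand 13 mm farther back than shut.
Start: joints at [1.104, 0.332, -0.065, 1.46, 0.022, 1.35, -0.088], TCP at [0.268, -0.564, 0.239] pointing down, gripper open.
Joint ranges: [-2.6, 2.6], [-0.5, 2.12], [-1.47, 1.34], [0.16, 2.42], [-1.27, 4.41], [0.06, 2.06], [-2.6, 2.6]. Speed limits (rad/s): [2.22, 2.22, 2.79, 2.79, 3.14, 3.14, 3.14].

INTERFACE

Orientations are given as a unit quaternion [x, y, z, w].
In Python, from workcell import get_obs, camera, workorder, manip gives the robot as it stands. The module is installed in compiled form; this text tells all that it offers.
- The arm moves only by the tool play_rows, never from a script. Its argument "increments" is text: rows parted by semicolons, each of 4 numbers parted by spaces: the shift along the tool's x, y, z in m, then the turn about the tool's x in rad. A call has 1 to 20 rows; each row shifts and turns the pose as measured when the row begins, along the tool's axes as they then stand; what a row does not reach is not made up. A row lasts 1/10 s, in which the tool goes at most 50 mm and 8.59 degrees, less where a joint would pass 70% of its speed; a pose out of reach is approached as far as the arm can. A call is refused whole if a number of a shift passes 0.05 or a number of a turn 0.15, either way. A call with a gripper value outside its range is refused whole. "hand" is the gripper command: -1 is fully open, 1 is shut, values between are in proportion, set as the call begins (left out, the last holds). The fingers move at their own pace and stop on an object; "squeeze" is the grip in N (left out, the last holds). Time passes only in rows, so rows that do not move let the fingers close. It gives the time, the measured TCP pose, the force and the opening at its end, in the units of the state.
- get_obs(): the state, without advancing time (a new reading comes with each control period).
- camera(name): name is "side" or "top" or "wrist"; returns a dict with "img" (400x640x3 uint8, blue, green, red), "fov_y" (degrees; the focal length in pixels is half the picture's height over the tangent of half this angle, whatever the lens; pixels are square), "cx", "cy" (the principal point, pixels), "distortion" ([k1, k2, p1, p2, k3] as OpenCV has them; the pictures are not rectified), "R" (3x3) and "t" (3): a world point X has camera coordinates R X + t; the wrist camera has in their place "tool_from_camera" (4x4, takes a point from camera to tool coordinates, whose origin is the TCP and whose axes are the tool frame's). Camera axes: x right, y down, z forward; pixel columns grow to the right and rows downward; lengths in m; the calibration is good to about 2 mm. A picture is of the moment at which its call begins: read the wrist's pose just before it. There is no depth.
- workorder.hand_in(): hands the job in, once; it reports no verdict.
The state is a dict: "clock": time; "joint_pos": joint angles; "joint_velocities": joint speeds; "tau": joint torques, N m; "position": TCP position; "ee_rot": TCP orientation; "ft_force": force on the tool from outside, world axes, zero at the start; "torque": the same for the moment, N m; "grip_width": opening from 0.0 (shut) to 1.0 (fully open).
Only numpy, scipy, OpenCV 4.12 (cv2) and the standard library are available. Lean on these libraries where they do the work, as an engineer would, in place of code of your own. Each camera call takes 0.05 s, during which the arm holds its last target.

## Working session

There is one attempt and no reset: what is moved stays moved. The work goes in short steps, Python scripts to look and compute and a tool call to move; the robot and the scene stay as the last step left them, time stands still between calls to the robot, and variables do not carry over. Pictures are saved under pics/ and viewed, and the job is handed in when it is done.

Besides the shell and the picture viewer there is one more tool, called after "Request:" as name(argument=value, ...) on one line, values as JSON. play_rows: Moves the arm, as the interface text tells. Its arguments: {"type":"object","properties":{"increments":{"type":"string"},"hand":{"type":"number"},"squeeze":{"type":"number"}},"required":["increments"]}

```bash
mkdir -p pics; cat > h.py <<'E'
import numpy as np, cv2
from workcell import get_obs, camera, workorder, manip
def cam(name):
    c=camera(name); 
    f=200/np.tan(np.radians(c["fov_y"])/2)
    c["K"]=np.array([[f,0,c["cx"]],[0,f,c["cy"]],[0,0,1.]]); c["D"]=np.array(c["distortion"],float)
    if "R" in c: c["R"]=np.array(c["R"]);c["t"]=np.array(c["t"])
    return c
def ray(c,px,z):
    p=cv2.undistortPoints(np.array(px,float).reshape(-1,1,2),c["K"],c["D"]).reshape(-1,2)
    d=np.c_[p,np.ones(len(p))]@c["R"]; o=-c["R"].T@c["t"]
    return o+d*((z-o[2])/d[:,2])[:,None]
def proj(c,X):
    return cv2.projectPoints(np.array(X,float).reshape(-1,1,3),cv2.Rodrigues(c["R"])[0],c["t"],c["K"],c["D"])[0].reshape(-1,2)
E
python3 - <<'E'
from h import *
o=get_obs(); print(o, manip.finger_overhang)
for n in("top","side","wrist"):
    c=cam(n); cv2.imwrite(f"pics/{n}0.png",c["img"]); print(n,c["fov_y"],c["cx"],c["cy"],c["D"],c.get("R"),c.get("t"),c.get("tool_from_camera"))
E
```

```text
{'clock': 0.0, 'joint_pos': array([ 1.10439969,  0.33286106, -0.0646952 ,  1.46097141,  0.0216052 ,
        1.34990589, -0.08848672]), 'joint_velocities': array([-0.0017746 , -0.00191198, -0.00102268,  0.00060789, -0.00017473,
        0.00087424,  0.00112459]), 'tau': array([ 6.45442396e-04, -6.25452590e+01,  4.96397016e-02, -3.91600871e+01,
        1.62680517e-02,  9.97643539e-03,  7.80812343e-06]), 'position': array([ 0.26818473, -0.56411686,  0.2385083 ]), 'ee_rot': array([ 0.37794114,  0.5982345 , -0.37743946,  0.5973403 ]), 'ft_force': array([ 0.16695096, -0.18067367,  1.4287271 ]), 'torque': array([ 0.04025446, -0.00714606,  0.01728574]), 'grip_width': 0.9980194835257543} 0.008
top 49.39469137813746 322.7049455941958 195.9166627561951 [-0.12162965  0.          0.          0.          0.        ] [[-0.00252944 -0.99998663  0.00450959]
 [-0.97440788  0.00145105 -0.22478253]
 [ 0.22477298 -0.00496276 -0.97439852]] [-0.03516271  0.54490792  1.04802322] None
side 47.76645452222739 319.3221352745528 203.66568685433563 [-0.01755734  0.          0.          0.          0.        ] [[-0.90791159 -0.41915664 -0.00206061]
 [-0.29948304  0.6521172  -0.69645751]
 [ 0.29326855 -0.63170473 -0.71759507]] [0.47073712 0.23092299 0.90929189] None
wrist 69.70600558618287 316.16849199169855 200.50781025353461 [-0.02387917  0.          0.          0.          0.        ] None None [[-4.47674713e-04 -2.77293549e-01  9.60785141e-01 -1.34690312e-01]
 [ 2.70717882e-04 -9.60785236e-01 -2.77293450e-01  7.13461445e-02]
 [ 9.99999863e-01  1.35964453e-04  5.05187577e-04 -2.64380988e-04]
 [ 0.00000000e+00  0.00000000e+00  0.00000000e+00  1.00000000e+00]]
```

View pics/top0.png

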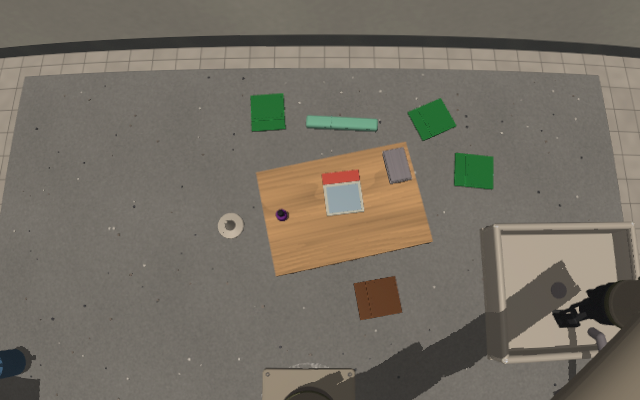

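View pics/side0.png

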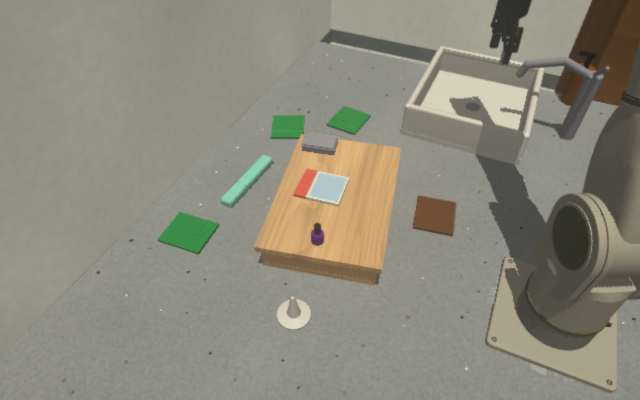

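The mirror is the coral and white plate on the shelf, at about (343,192) in top and (322,186) in side. The look-alikes are green at (268,112), (432,119) and (474,171), and brown at (378,298). None of them is coral/white or on the shelf. Next I'll take an enlarged crop and measure.

```bash
cat >> h.py <<'E'
def measure(cn="top",zs=0.07,save=None,verbose=True):
    c=cam(cn); im=c["img"]; hsv=cv2.cvtColor(im,cv2.COLOR_BGR2HSV)
    H,S,V=[hsv[...,i].astype(int) for i in range(3)]
    red=((H<6)|(H>172))&(S>140)&(V>110)
    n,l,s,_=cv2.connectedComponentsWithStats(red.astype(np.uint8)); 
    k=1+np.argmax(s[1:,4]); red=l==k
    # white/glass: low saturation or bluish, bright, within 60px of red
    wh=(V>120)&((S<60)|((H>85)&(H<125)))&(S<120)
    near=cv2.dilate(red.astype(np.uint8),np.ones((121,121)))>0
    wh&=near
    n,l,s,_=cv2.connectedComponentsWithStats(wh.astype(np.uint8)); 
    d=cv2.dilate(red.astype(np.uint8),np.ones((7,7)))>0
    best=max(range(1,n),key=lambda i:s[i,4] if (d&(l==i)).any() else 0)
    wh=l==best
    def quad(m):
        m=cv2.morphologyEx(m.astype(np.uint8),cv2.MORPH_CLOSE,np.ones((5,5)))
        ct=max(cv2.findContours(m,cv2.RETR_EXTERNAL,cv2.CHAIN_APPROX_NONE)[0],key=cv2.contourArea)[:,0,:].astype(float)
        return ct
    z=zs+0.008
    out=[]
    for m in(red,wh,red|wh):
        ct=quad(m); P=ray(c,ct,z)[:,:2]
        r=cv2.minAreaRect((P*1000).astype(np.float32)); out.append(r)
        if verbose: print(cn,len(ct),"rect c",np.round(r[0],1),"size",np.round(r[1],1),"ang",round(r[2],2))
    if save:
        v=im.copy(); 
        for m,col in((red,(0,255,255)),(wh,(255,0,255))):
            cv2.drawContours(v,cv2.findContours(m.astype(np.uint8),cv2.RETR_EXTERNAL,cv2.CHAIN_APPROX_NONE)[0],-1,col,1)
        ys,xs=np.where(red|wh); x0,y0=max(xs.min()-40,0),max(ys.min()-30,0)
        cr=np.hstack([im[y0:y0+110,x0:x0+130],v[y0:y0+110,x0:x0+130]]);cv2.imwrite(save,cv2.resize(cr,None,fx=3,fy=3,interpolation=cv2.INTER_CUBIC))
    return c,red,wh,out
E
python3 - <<'E'
from h import *
c,red,wh,o=measure("top",save="pics/crop0.png")
c2,_,_,_=measure("side",save="pics/crop1.png")
# shelf mask
for n,cc in(("top",c),("side",c2)):
    im=cc["img"];hsv=cv2.cvtColor(im,cv2.COLOR_BGR2HSV)
    m=cv2.inRange(hsv,(8,70,120),(25,255,255)); m=cv2.morphologyEx(m,cv2.MORPH_OPEN,np.ones((3,3)))
    nn,l,s,_=cv2.connectedComponentsWithStats(m);k=1+np.argmax(s[1:,4]);m=(l==k).astype(np.uint8)
    ct=max(cv2.findContours(m,cv2.RETR_EXTERNAL,cv2.CHAIN_APPROX_NONE)[0],key=cv2.contourArea)
    h=cv2.convexHull(ct); 
    ap=cv2.approxPolyDP(h,6,True)[:,0]
    print(n,ap.tolist()); print(np.round(ray(cc,ap,0.07)*1000,1).tolist())
    v=im.copy(); cv2.drawContours(v,[ct],-1,(255,0,255),1); cv2.imwrite(f"pics/shelf_{n}.png",v)
E
```

```text
top 89 rect c [591.3 -81.2] size [27.2 92.8] ang 6.87
top 131 rect c [535.9 -87.4] size [79.3 94. ] ang 6.87
top 153 rect c [550.7 -85.6] size [108.9  94. ] ang 6.82
side 68 rect c [591.3 -76.8] size [26.1 94.2] ang 7.47
side 115 rect c [536.1 -83.6] size [79.5 99.8] ang 7.2
side 137 rect c [550.4 -81.8] size [108.4  99.8] ang 7.2
top [[405, 142], [432, 241], [275, 275], [256, 172]]
[[688.1, -252.9, 70.0], [426.9, -309.2, 70.0], [344.8, 80.9, 70.0], [606.4, 135.3, 70.0]]
side [[301, 135], [400, 148], [380, 272], [255, 248]]
[[687.1, -247.7, 70.0], [427.6, -305.7, 70.0], [343.7, 88.4, 70.0], [602.4, 139.9, 70.0]]
```

View pics/crop0.png

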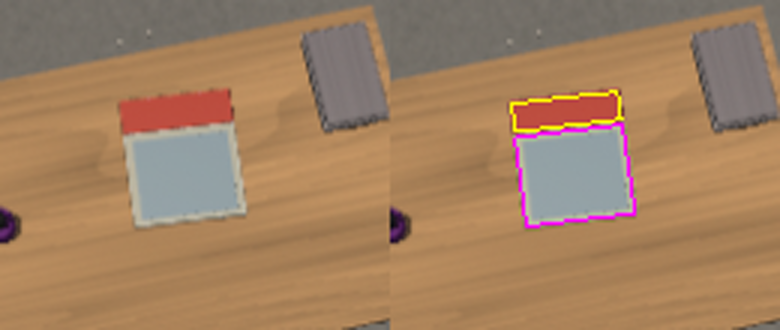

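View pics/shelf_top.png

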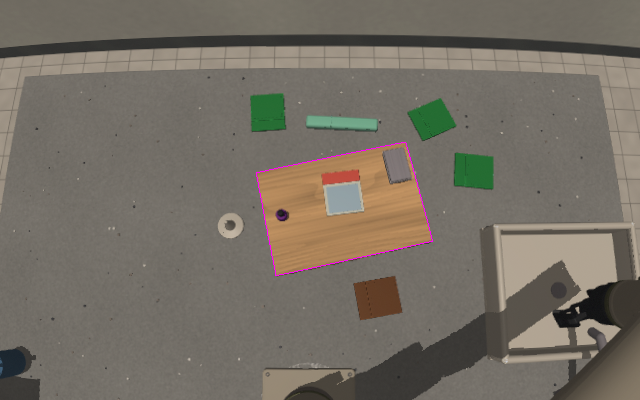

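View pics/shelf_side.png

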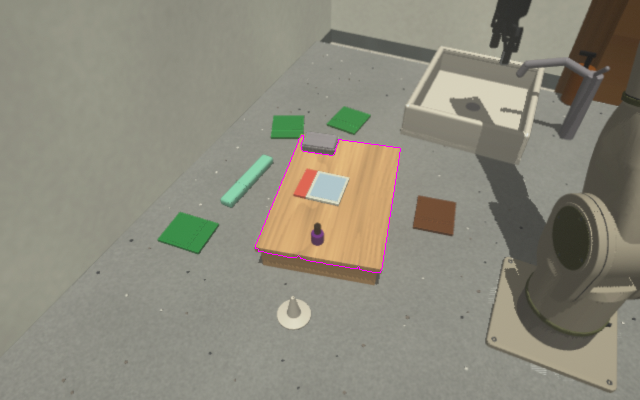

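```bash
python3 - <<'E'
from h import *
from scipy.spatial.transform import Rotation as Ro
o=get_obs();R=Ro.from_quat(o["ee_rot"]).as_matrix();print(o["clock"],np.round(R,4))
yaw=np.radians(11.9);u=np.array([np.cos(yaw),np.sin(yaw),0]);v=np.array([-u[1],u[0],0])
for s in(1,-1):
    tz=s*v; print(s,"turn about tool x:",np.arctan2(tz@-R[:,1],tz@R[:,2]), "joint7",o["joint_pos"][6])
E0=np.array([648.5,-58.5,70]);M=lambda a,b,z:E0+a*u*1+b*v+[0,0,z-70]
for a in(-200,-180):
    T=M(a,-8.5,160)/1000; print("target",T,"world d",T-o["position"],"tool d",R.T@(T-o["position"]))
E
```

```text
0.25 [[-3.000e-04  9.031e-01  4.293e-01]
 [ 5.000e-04  4.293e-01 -9.031e-01]
 [-1.000e+00 -1.000e-04 -6.000e-04]]
1 turn about tool x: -2.905517854477017 joint7 -0.08849274793526075
-1 turn about tool x: 0.2360747991127762 joint7 -0.08849274793526075
target [ 0.45455094 -0.10805816  0.16      ] world d [ 0.18629026  0.45627228 -0.07895153] tool d [ 0.07913538  0.36414933 -0.33204617]
target [ 0.47412112 -0.10393408  0.16      ] world d [ 0.20586044  0.46039636 -0.07895153] tool d [ 0.07913145  0.3835946  -0.32736841]
```

Request:
play_rows(increments="0 0.01 0 0.12; 0 0.01 0 0.116; 0 0.02 -0.03 0; 0 0.03 -0.04 0; 0 0.03 -0.04 0; 0 0.03 -0.04 0; 0 0.03 -0.04 0; 0 0 0 0; 0 0 0 0", hand=-0.4)

```text
clock: 1.15
position: [0.388, -0.3378, 0.2371]
ee_rot: [0.448, 0.547, -0.449, 0.546]
ft_force: [-0.1, -1.7, -0.4]
grip_width: 0.698
```

```bash
cat >> h.py <<'E'
def rel(yawdeg=11.9):
    from scipy.spatial.transform import Rotation as Ro
    o=get_obs();R=Ro.from_quat(o["ee_rot"]).as_matrix()
    yaw=np.radians(yawdeg);u=np.array([np.cos(yaw),np.sin(yaw),0]);v=np.array([-u[1],u[0],0])
    E0=np.array([.6485,-.0585,.07]); p=o["position"]
    d=p-E0
    print("clock",o["clock"],"TCP shelf x,y,z mm",np.round(1e3*np.array([d@u,d@v,d[2]]),1),"turn needed",round(float(np.arctan2(-v@-R[:,1],-v@R[:,2])),4),"tilt",np.round(R[:,0],3),"F",np.round(o["ft_force"],1),"w",o["grip_width"])
    T=lambda a,b,z: print("tool shift to",a,b,z,np.round(R.T@(E0+u*a/1e3+v*b/1e3+[0,0,z/1e3]-p),4))
    return T
E
python3 - <<'E'
from h import *
T=rel();T(-195,-8.5,160);T(-195,-8.5,20)
E
```

```text
clock 1.15 TCP shelf x,y,z mm [-312.4 -219.6  167.1] turn needed -0.0118 tilt [-0.002  0.    -1.   ] F [-0.1 -1.7 -0.4] w 0.6981340524379018
tool shift to -195 -8.5 160 [ 0.0071  0.115  -0.2124]
tool shift to -195 -8.5 20 [ 0.1471  0.1153 -0.2123]
```

Request:
play_rows(increments="0 0.02 -0.042 -0.012; 0 0.023 -0.042 0; 0 0.023 -0.042 0; 0 0.023 -0.042 0; 0 0.02 -0.04 0; 0.03 0 0 0; 0.03 0 0 0; 0.03 0 0 0; 0.03 0 0 0; 0 0 0 0; 0 0 0 0")

```text
clock: 2.25
position: [0.4557, -0.1137, 0.1153]
ee_rot: [0.45, 0.545, -0.449, 0.547]
ft_force: [-0.4, -0.4, 0.8]
grip_width: 0.7
```

```bash
python3 - <<'E'
from h import *
T=rel();T(-195,-8.5,15)
for n in("top","side","wrist"):
    c=cam(n); cv2.imwrite(f"pics/{n}1.png",c["img"])
E
```

```text
clock 2.25 TCP shelf x,y,z mm [-200.1  -14.3   45.3] turn needed -0.0143 tilt [ 0.003 -0.    -1.   ] F [-0.4 -0.4  0.8] w 0.7003485990020997
tool shift to -195 -8.5 15 [ 0.0303  0.0049 -0.0059]
```

View pics/side1.png

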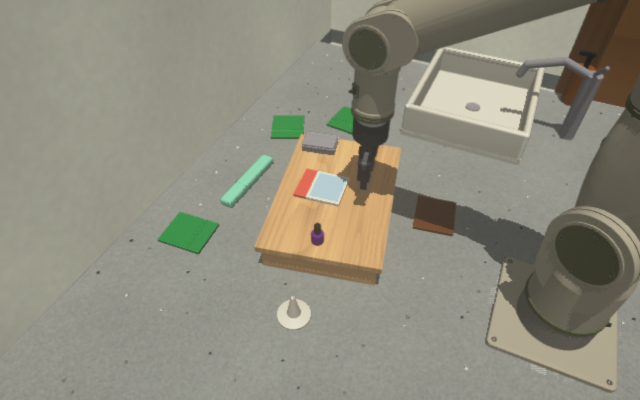

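View pics/wrist1.png

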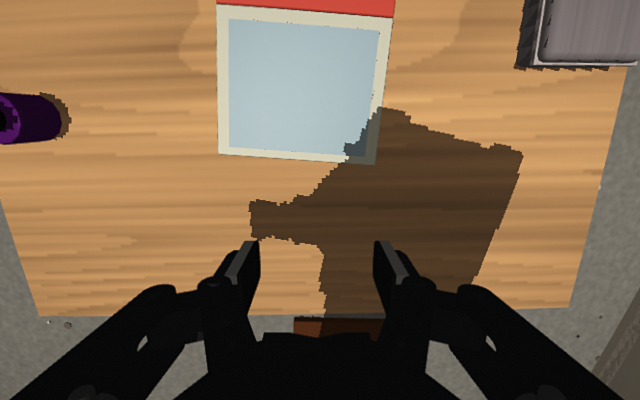

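View pics/top1.png

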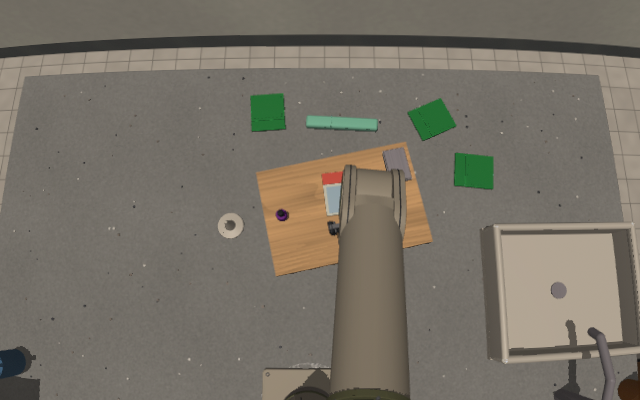

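Request:
play_rows(increments="0.015 0.005 -0.006 -0.014; 0.015 0 0 0; 0 0 0 0; 0 0 0 0")

```text
clock: 2.8
position: [0.4631, -0.106, 0.0871]
ee_rot: [0.447, 0.546, -0.443, 0.553]
ft_force: [-0.4, 0.7, 0.6]
grip_width: 0.701
```

Request:
play_rows(increments="0.003 0 0 0; 0.003 0 0 0; 0 0 0 0")

```text
clock: 3.1
position: [0.464, -0.1059, 0.0817]
ee_rot: [0.447, 0.546, -0.443, 0.554]
ft_force: [-0.5, -0.7, -0.1]
grip_width: 0.701
```

```bash
python3 - <<'E'
from h import *
T=rel();T(-195,-8.5,10)
for n in("side","wrist"):
    c=cam(n); im=c["img"]
    if n=="side": im=cv2.resize(im[130:240,280:420],None,fx=5,fy=5,interpolation=cv2.INTER_CUBIC)
    cv2.imwrite(f"pics/{n}2.png",im)
E
```

```text
clock 3.1 TCP shelf x,y,z mm [-190.3   -8.3   11.7] turn needed 0.0028 tilt [ 0.012 -0.003 -1.   ] F [-0.5 -0.7 -0.1] w 0.7011528659210101
tool shift to -195 -8.5 10 [ 0.0017 -0.0047  0.0002]
```

View pics/side2.png

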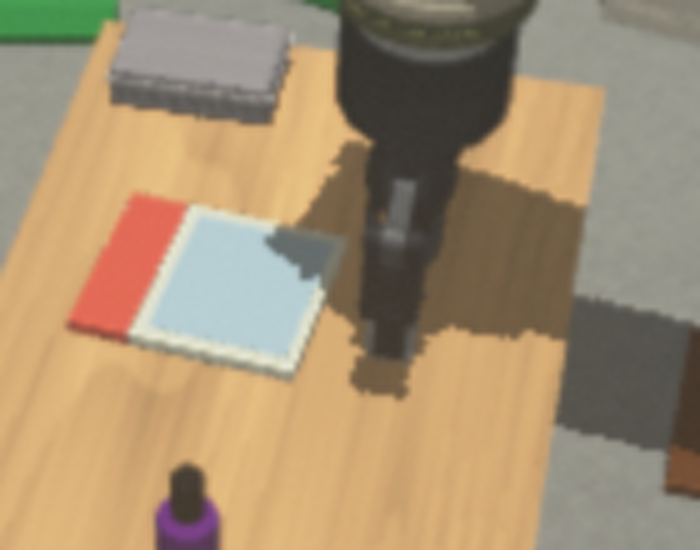

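View pics/wrist2.png

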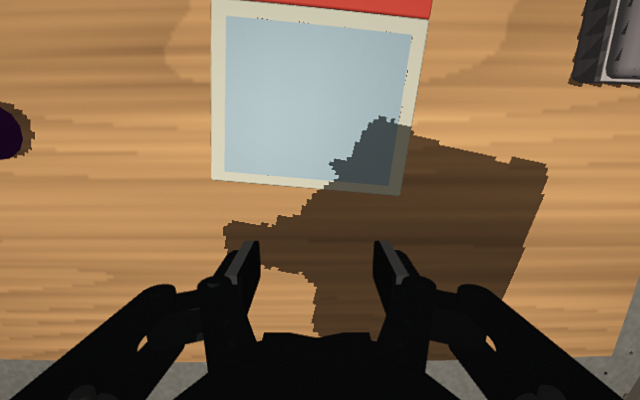

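Request:
play_rows(increments="0.002 0 0 0; 0.002 0 0 0; 0 0 0 0")

```text
clock: 3.5
position: [0.4644, -0.1061, 0.078]
ee_rot: [0.447, 0.545, -0.443, 0.554]
ft_force: [0.5, 0.3, 0.4]
grip_width: 0.702
```

Request:
play_rows(increments="0.002 0 0 0; 0 0 0 0")

```text
clock: 3.7
position: [0.4644, -0.1062, 0.0758]
ee_rot: [0.447, 0.545, -0.443, 0.554]
ft_force: [-1.4, -0.2, 0.1]
grip_width: 0.7
```

Request:
play_rows(increments="0.002 0 0 0; 0 0 0 0")

```text
clock: 3.9
position: [0.4644, -0.1062, 0.0736]
ee_rot: [0.447, 0.545, -0.443, 0.554]
ft_force: [0.2, -1.2, -0.2]
grip_width: 0.705
```

Request:
play_rows(increments="0.001 0 0 0; 0 0 0 0")

```text
clock: 4.1
position: [0.4647, -0.1062, 0.0734]
ee_rot: [0.447, 0.545, -0.443, 0.554]
ft_force: [-0.9, 0.1, -0.2]
grip_width: 0.7
```

Request:
play_rows(increments="0.001 0 0 0; 0 0 0 0")

```text
clock: 4.3
position: [0.4648, -0.1062, 0.0734]
ee_rot: [0.447, 0.545, -0.443, 0.554]
ft_force: [0.4, 0.4, 0.3]
grip_width: 0.701
```

```bash
python3 - <<'E'
from h import *
T=rel();T(-195,-8.5,10)
for n in("side","wrist"):
    c=cam(n); im=c["img"]
    if n=="side": im=cv2.resize(im[130:240,280:420],None,fx=5,fy=5,interpolation=cv2.INTER_CUBIC)
    cv2.imwrite(f"pics/{n}3.png",im)
E
```

```text
clock 4.3 TCP shelf x,y,z mm [-189.5   -8.8    3.4] turn needed 0.0025 tilt [ 0.013 -0.004 -1.   ] F [0.4 0.4 0.3] w 0.7014659136075154
tool shift to -195 -8.5 10 [-0.0066 -0.0054 -0.0003]
```

View pics/side3.png

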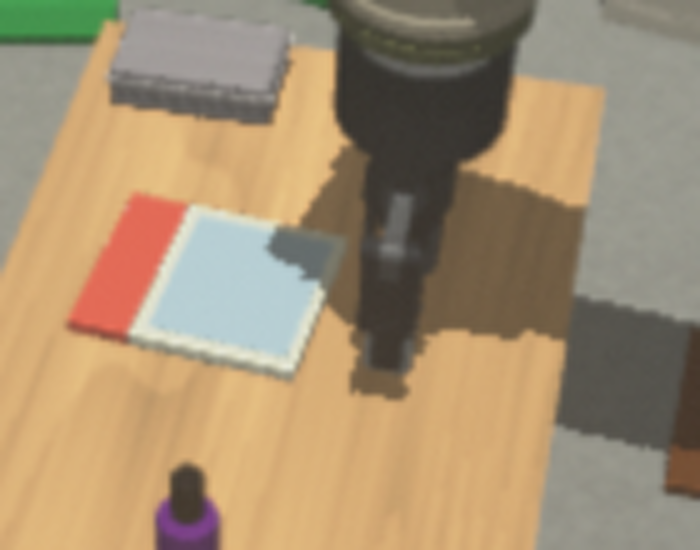

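View pics/wrist3.png

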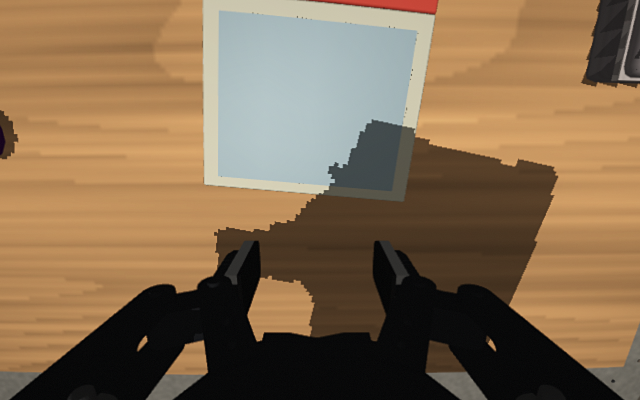

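```bash
python3 - <<'E'
from h import *
from scipy.spatial.transform import Rotation as Ro
o=get_obs();R=Ro.from_quat(o["ee_rot"]).as_matrix();p=o["position"]
c=cam("side")
for zt in(.07,.074,.078):
  P=[p+R@np.array([p[2]-zt,ty,tz]) for ty in(-.011,.011) for tz in(-.03,-.04)]
  print(zt,np.round((proj(c,P)-[280,130])*5,0).tolist())
# wrist camera
w=cam("wrist");A=np.linalg.inv(np.array(w["tool_from_camera"]));w["R"]=A[:3,:3];w["t"]=A[:3,3]
for tx in(-.012,-.004,0.004):
  print(tx,np.round(proj(w,[[tx,ty,tz] for ty in(-.011,.011) for tz in(-.03,-.04)])).tolist())
E
```

```text
0.07 [[407.0, 361.0], [404.0, 376.0], [360.0, 353.0], [356.0, 368.0]]
0.074 [[408.0, 355.0], [404.0, 370.0], [361.0, 347.0], [357.0, 362.0]]
0.078 [[409.0, 349.0], [405.0, 364.0], [361.0, 341.0], [357.0, 356.0]]
-0.012 [[256.0, 292.0], [236.0, 292.0], [253.0, 251.0], [232.0, 251.0]]
-0.004 [[259.0, 283.0], [240.0, 283.0], [257.0, 244.0], [236.0, 244.0]]
0.004 [[262.0, 275.0], [243.0, 275.0], [260.0, 238.0], [240.0, 238.0]]
```

Request:
play_rows(increments="-0.002 0.004 0 0.002; 0 0.008 0 0; 0 0.008 0 0; 0 0.008 0 0; 0 0.008 0 0; 0 0.008 0 0; 0 0.008 0 0; 0 0 0 0; 0 0 0 0")

```text
clock: 5.4
position: [0.5206, -0.094, 0.0748]
ee_rot: [0.447, 0.545, -0.443, 0.553]
ft_force: [0.6, -0.3, -0.3]
grip_width: 0.703
```

```bash
python3 - <<'E'
from h import *
T=rel();T(-91,-8.5,4.5)
for n in("side","wrist"):
    c=cam(n); im=c["img"]
    if n=="side": im=cv2.resize(im[130:240,240:380],None,fx=5,fy=5,interpolation=cv2.INTER_CUBIC)
    cv2.imwrite(f"pics/{n}4.png",im)
E
```

```text
clock 5.4 TCP shelf x,y,z mm [-132.5   -8.4    4.8] turn needed 0.0006 tilt [ 0.012 -0.003 -1.   ] F [ 0.6 -0.3 -0.3] w 0.7029687779898945
tool shift to -91 -8.5 4.5 [0.0008 0.0415 0.0001]
```

View pics/side4.png

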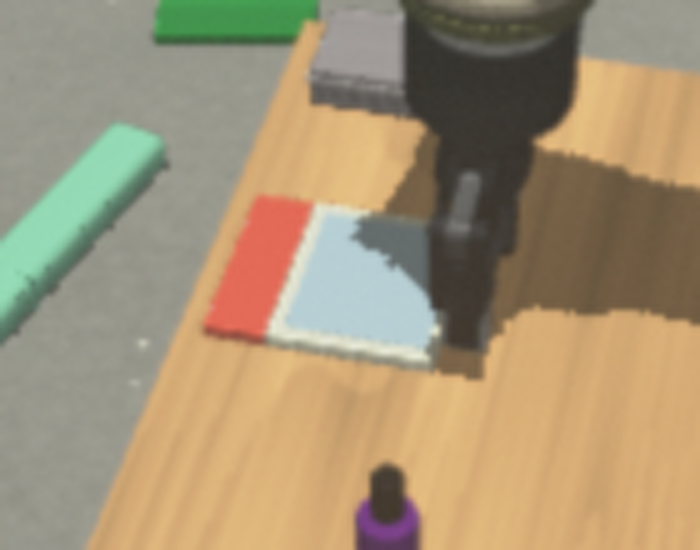

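View pics/wrist4.png

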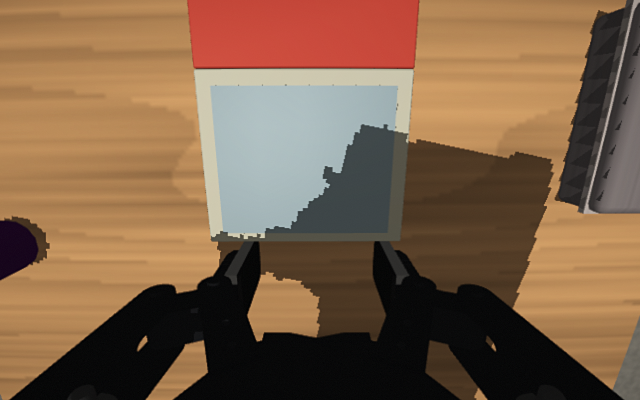

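Request:
play_rows(increments="0 0.006 0 0; 0 0.006 0 0; 0 0.006 0 0; 0 0.006 0 0; 0 0.005 0 0; 0 0.003 0 0; 0 0 0 0; 0 0 0 0")

```text
clock: 6.3
position: [0.5539, -0.0873, 0.0751]
ee_rot: [0.447, 0.545, -0.444, 0.553]
ft_force: [-0.8, -0.8, 0.9]
grip_width: 0.701
```

```bash
python3 - <<'E'
from h import *
T=rel();T(-91,-8.5,4.5)
for n in("side","wrist"):
    c=cam(n); im=c["img"]
    if n=="side": im=cv2.resize(im[130:240,230:370],None,fx=5,fy=5,interpolation=cv2.INTER_CUBIC)
    cv2.imwrite(f"pics/{n}5.png",im)
E
```

```text
clock 6.3 TCP shelf x,y,z mm [-98.5  -8.6   5.1] turn needed -0.0001 tilt [ 0.012 -0.004 -1.   ] F [-0.8 -0.8  0.9] w 0.7013097798753889
tool shift to -91 -8.5 4.5 [ 0.0007  0.0075 -0.0001]
```

View pics/wrist5.png

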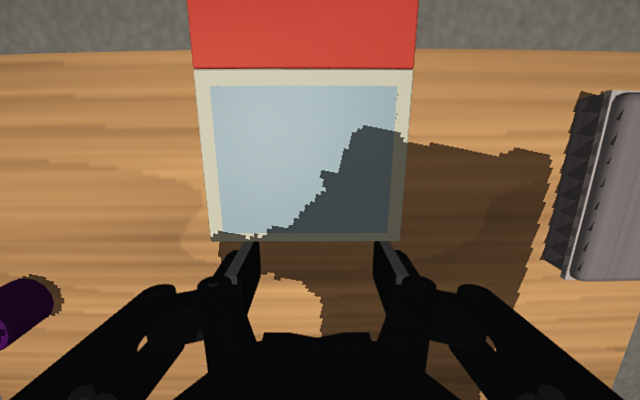

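View pics/side5.png

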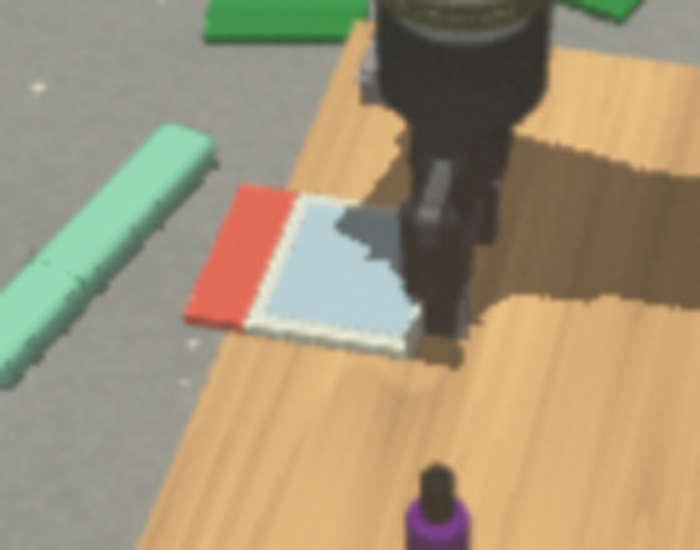

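```bash
cat >> h.py <<'E'
def wristgap():
    from scipy.spatial.transform import Rotation as Ro
    o=get_obs();R=Ro.from_quat(o["ee_rot"]).as_matrix();p=o["position"]
    w=cam("wrist");A=np.linalg.inv(np.array(w["tool_from_camera"]) );Rc=A[:3,:3]
    w["R"]=Rc@R.T; w["t"]=A[:3,3]-w["R"]@p
    im=w["img"]; hsv=cv2.cvtColor(im,cv2.COLOR_BGR2HSV).astype(int)
    red=((hsv[...,0]<6)|(hsv[...,0]>172))&(hsv[...,1]>140)
    wood=(hsv[...,0]>8)&(hsv[...,0]<25)&(hsv[...,1]>75)
    xs=np.where(red.sum(0)>15)[0]; lo,hi=xs.min(),xs.max()
    seam=[(x,np.where(red[:,x])[0].max()+.5) for x in range(lo+12,hi-12)]
    edge=[]
    for x in list(range(20,lo-15))+list(range(hi+15,620)):
        col=wood[:140,x]; i=np.where(col)[0]
        i=[k for k in i if col[k:k+6].all()]
        if i: edge.append((x,i[0]-.5))
    S=ray(w,seam,.078)[:,:2]*1e3; E=ray(w,edge,.07)[:,:2]*1e3
    def fit(P):
        for _ in range(3):
            vx,vy,x0,y0=cv2.fitLine(P.astype(np.float32),cv2.DIST_HUBER,0,.01,.01).ravel()
            n=np.array([-vy,vx]); r=(P-[x0,y0])@n; P=P[abs(r)<max(.5,2.5*r.std())]
        if n[0]<0:n=-n
        return np.array([x0,y0]),n,r.std(),len(P)
    s,ns,rs,ls=fit(S); e,ne,re,le=fit(E)
    print("wrist: seam yaw",round(np.degrees(np.arctan2(ns[1],ns[0])),2),"edge yaw",round(np.degrees(np.arctan2(ne[1],ne[0])),2),"seam short of edge mm",round(float((e-s)@ne),2),"res",rs,re,ls,le,"seam row",np.mean([q[1] for q in seam]))
    return w
E
python3 - <<'E'
from h import *
wristgap()
E
```

```text
wrist: seam yaw 11.9 edge yaw 12.23 seam short of edge mm 9.7 res 0.11995165089145918 0.12420954370835426 204 342 seam row 68.3921568627451
```

Request:
play_rows(increments="0 0.003 0 -0.005; 0 0.003 0 0; 0 0.002 0 0; 0 0 0 0; 0 0 0 0")

```text
clock: 6.95
position: [0.562, -0.0858, 0.0753]
ee_rot: [0.446, 0.546, -0.443, 0.554]
ft_force: [-2.6, -0.6, 0.4]
grip_width: 0.701
```

```bash
python3 - <<'E'
from h import *
rel()
c=wristgap(); cv2.imwrite("pics/wrist6.png",c["img"])
E
```

```text
clock 6.95 TCP shelf x,y,z mm [-90.2  -8.8   5.3] turn needed 0.005 tilt [ 0.012 -0.004 -1.   ] F [-2.6 -0.6  0.4] w 0.7014131560521945
wrist: seam yaw 12.19 edge yaw 12.25 seam short of edge mm 1.44 res 0.048248119319325676 0.1274307114723385 204 342 seam row 68.5
```

View pics/wrist6.png

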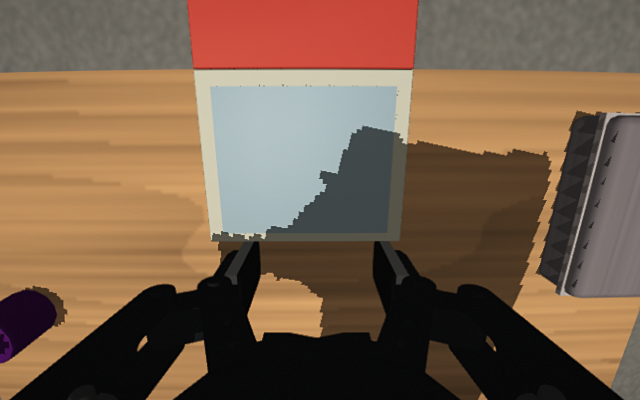

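```bash
cat >> h.py <<'E'
def edgeseam(n,excl=True):
    c=cam(n); im=c["img"]; hsv=cv2.cvtColor(im,cv2.COLOR_BGR2HSV).astype(int)
    yaw=np.radians(12.1);u=np.array([np.cos(yaw),np.sin(yaw),0]);v=np.array([-u[1],u[0],0]);E0=np.array([.6485,-.0585,0.])
    def sample(a,b,z):
        P=proj(c,E0+a[:,None]*u+b*v+[0,0,z]); 
        q=cv2.remap(im,P[:,0].astype(np.float32).reshape(1,-1),P[:,1].astype(np.float32).reshape(1,-1),cv2.INTER_CUBIC)
        return q.reshape(-1,3).astype(float)
    a=np.arange(-.015,.0151,.0005); res={}
    # edge: wood saturation (r-b) transition
    es=[];ss=[]
    for b in np.r_[np.arange(-.10,-.065,.004),np.arange(.05,.17,.004)]:
        q=sample(a,b,.07); s=q[:,2]-q[:,0]; hi,lo=np.median(s[:12]),np.median(s[-8:])
        if hi-lo<30: continue
        k=np.where(s<(hi+lo)/2)[0]; es.append((b,a[k[0]]*1e3))
    for b in np.arange(-.045,.03,.004):
        q=sample(a,b,.078); s=q[:,2]-q[:,1]; hi,lo=np.median(s[-8:]),np.median(s[25:31] if False else s[10:26])
        lo=s.min(); 
        if hi-lo<50: continue
        k=np.where(s>(hi+lo)/2)[0]; ss.append((b,a[k[0]]*1e3))
    for nm,L in(("edge",es),("seam",ss)):
        L=np.array(L)
        if len(L)<4: print(n,nm,"few",len(L)); continue
        m=np.median(L[:,1]);L=L[abs(L[:,1]-m)<4]
        pf=np.polyfit(L[:,0],L[:,1],1); print(n,nm,len(L),"at b=-.01:",round(np.polyval(pf,-.01),2),"slope deg",round(-np.degrees(pf[0]/1e3),2))
    return c
E
python3 - <<'E'
from h import *
for n in("side","top"):
    c=edgeseam(n); cv2.imwrite(f"pics/{n}6.png",cv2.resize(c["img"][90:250,200:400],None,fx=4,fy=3.7))
E
```

```text
side edge 39 at b=-.01: 0.77 slope deg 0.05
side seam 19 at b=-.01: -0.73 slope deg 0.11
top edge 30 at b=-.01: 0.7 slope deg 0.2
top seam few 2
```

View pics/side6.png

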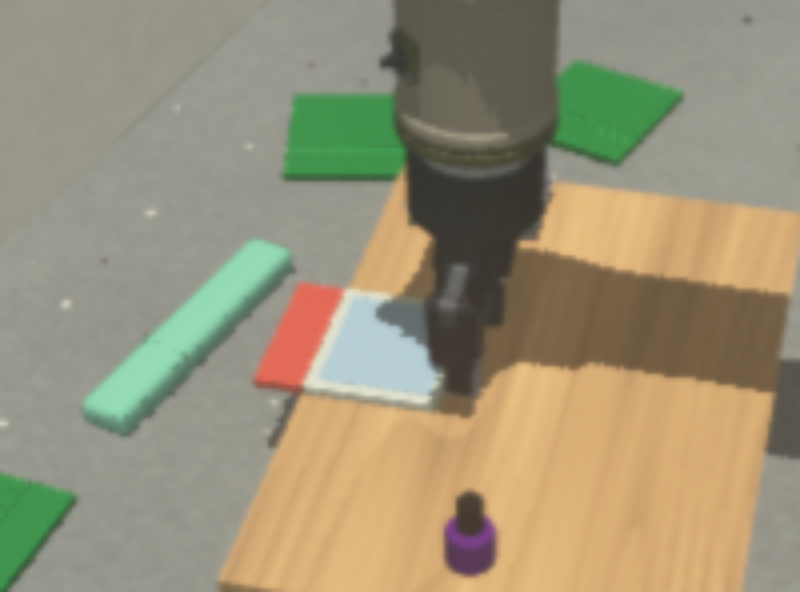

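View pics/top6.png

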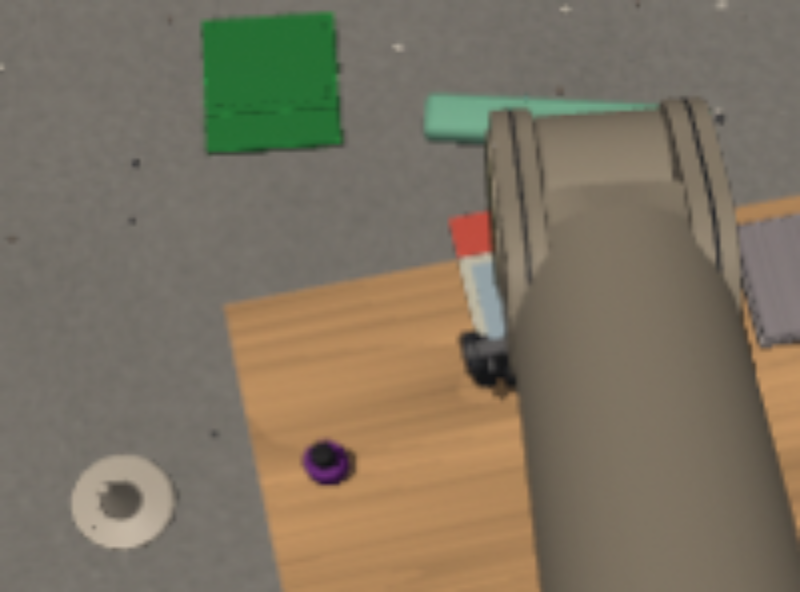

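Request:
play_rows(increments="0 0.0015 0 0; 0 0 0 0; 0 0 0 0")

```text
clock: 7.4
position: [0.5636, -0.0854, 0.0753]
ee_rot: [0.446, 0.546, -0.443, 0.554]
ft_force: [-0.3, -0.0, -0.6]
grip_width: 0.698
```

```bash
python3 - <<'E'
from h import *
rel();wristgap();edgeseam("side")
E
```

```text
clock 7.4 TCP shelf x,y,z mm [-88.7  -8.8   5.3] turn needed 0.0049 tilt [ 0.012 -0.004 -1.   ] F [-0.3 -0.  -0.6] w 0.6978517907263242
wrist: seam yaw 12.2 edge yaw 12.23 seam short of edge mm -0.14 res 0.04777817665960222 0.12689691849297605 203 343 seam row 68.5
side edge 39 at b=-.01: 0.77 slope deg 0.06
side seam 19 at b=-.01: 0.79 slope deg 0.21
```

Both views put the seam within 0.15 mm of the edge and parallel to it. I'll back away, lift, and clear the top camera's view for a check.

Request:
play_rows(increments="0 -0.01 0 0; 0 -0.015 0 0; -0.02 -0.01 0 0; -0.04 0 0 0; -0.04 0 0 0; -0.04 0 0 0; -0.03 0 0.03 0; 0 -0.02 0.045 0; 0 -0.02 0.045 0; 0 -0.02 0.045 0; 0 -0.02 0.045 0; 0 0 0.04 0; 0 0 0 0; 0 0 0 0")

```text
clock: 8.9
position: [0.4915, -0.3619, 0.253]
ee_rot: [0.444, 0.546, -0.442, 0.556]
ft_force: [0.3, 0.4, -0.3]
grip_width: 0.699
```

```bash
python3 - <<'E'
from h import *
rel()
for n in("side","top"):
    c=edgeseam(n); cv2.imwrite(f"pics/{n}7.png",c["img"])
measure("top")
E
```

```text
clock 8.9 TCP shelf x,y,z mm [-216.2 -264.5  183. ] turn needed 0.0085 tilt [ 0.012 -0.007 -1.   ] F [ 0.3  0.4 -0.3] w 0.6991018703734485
side edge 39 at b=-.01: 0.75 slope deg 0.05
side seam 19 at b=-.01: 0.88 slope deg 0.44
top edge 39 at b=-.01: 0.44 slope deg 0.08
top seam 19 at b=-.01: 0.5 slope deg 0.19
top 87 rect c [663.8 -56.5] size [27.4 93.1] ang 12.31
top 678 rect c [754.2 -67.1] size [235.6 421.8] ang 6.53
top 713 rect c [754.2 -67.1] size [235.6 421.8] ang 6.53
```

View pics/top7.png

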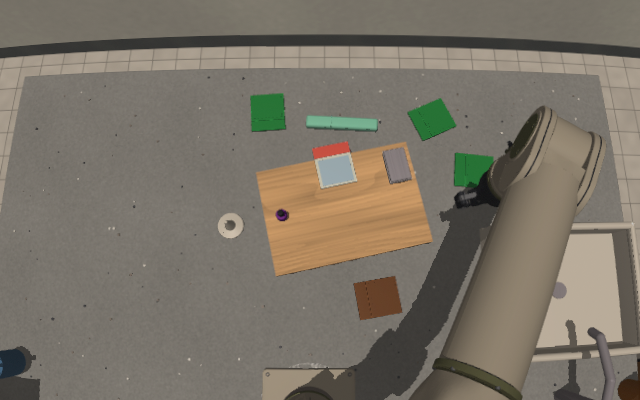

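View pics/side7.png

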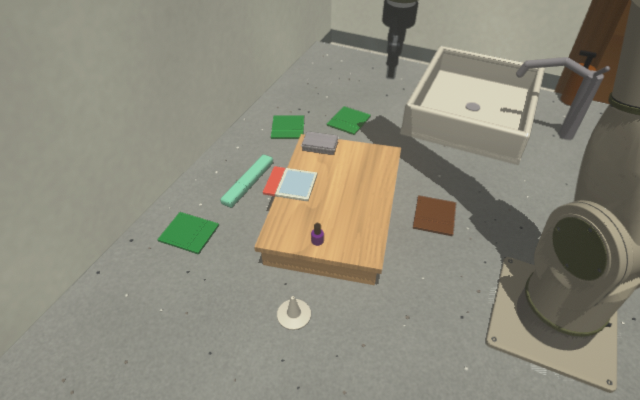

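The top view shows coral at (331,150) overhanging, with the seam on the edge at about row 157. The tin (397,165), polish (282,215), cone (230,225) and case (342,123) are all where they were. The seam is within 0.15 mm of the edge and 0.1–0.4° of parallel, so I'm handing in.

```bash
python3 -c "
from workcell import workorder,get_obs
print(get_obs()['clock'],workorder.hand_in())"
```

```text
the job is handed in; nothing more can be done
9.05 None
```

I pushed the mirror across the shelf with two half-open fingertips against its white back end, so it swung square as it slid. Then I backed the fingers off and lifted clear, and handed the job in at 9.05 s of the 38 s allowed.

- **Seam position:** after I let go, the seam lay 0.06 mm (top view) and 0.13 mm (side view) past the edge, so the overhang is about 30 mm. The calibration is only good to about 2 mm, but the seam and edge were compared within the same pictures.
- **Seam angle:** the top view gave about 0.1° off parallel and the side view about 0.4°. The wrist view, just before I backed off, gave 0.03°.
- **Other items:** the tin, nail polish, ring cone and toothbrush case show at the same places as at the start, and so do the look-alikes. I checked this by eye in the pictures.
- **Forces:** the wrist force readings I saw stayed under 3 N.
- **Failed check:** in the final top view, my colour mask for the white part spread into the background, so I ignored its rectangle. The coral rectangle from the same picture agreed, at 12.3° against an edge angle of about 12.2°.

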